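# Put the calibration weights back in their dishes

## Task

Put the four calibration weights back on their tray: each goes upright into the dish of its own size, the largest weight in the largest dish, the next in the next, down to the smallest in the smallest. Do not knock any of them over, and leave the flat friction sled that stands among them where it is.

Things in the scene. Friction and masses are not known exactly. Their poses are not given: they have to be found in the camera images.
- weight_50_mid (a point): centre of the smallest weight, brass-coloured, shape: short upright cylinder with a narrower knob on top; body 22 mm across and 24 mm tall, knob 13 mm across, 36 mm tall overall; loose, 50 g give or take a fifth, stands upright on the worktop; this point is on its axis, 18 mm above its underside; z up
- weight_100_mid (a point): centre of the second smallest weight, brass-coloured, same shape; body 27 mm across and 29 mm tall, knob 15 mm across, 40 mm tall overall; loose, 100 g give or take a fifth, stands upright on the worktop; this point is on its axis, 20 mm above its underside; z up
- weight_200_mid (a point): centre of the second largest weight, brass-coloured, same shape; body 33 mm across and 35 mm tall, knob 18 mm across, 50 mm tall overall; loose, 200 g give or take a fifth, stands upright on the worktop; this point is on its axis, 25 mm above its underside; z up
- weight_500_mid (a point): centre of the largest weight, silver-grey, same shape; body 43 mm across and 42 mm tall, knob 22 mm across, 60 mm tall overall; loose, 500 g give or take a fifth, stands upright on the worktop; this point is on its axis, 30 mm above its underside; z up
- dish_50: smallest of four shallow black round dishes, for the smallest weight: 38 mm across inside, 44 outside, 8 high, floor 3 thick. All four are fixed in one row, in any order, 74 mm apart, on a fixed metal tray (96x330, 6 thick, a bow 19 high at each end). Origin: centre of the dish's underside, on the tray's top, 6 mm above the worktop; y along the row, z up
- dish_100: second smallest of four shallow black round dishes, for the second smallest weight: 45 mm across inside, 51 outside, 8 high, floor 3 thick. All four are fixed in one row, in any order, 74 mm apart, on a fixed metal tray (96x330, 6 thick, a bow 19 high at each end). Origin: centre of the dish's underside, on the tray's top, 6 mm above the worktop; y along the row, z up
- dish_200: second largest of four shallow black round dishes, for the second largest weight: 54 mm across inside, 60 outside, 8 high, floor 3 thick. All four are fixed in one row, in any order, 74 mm apart, on a fixed metal tray (96x330, 6 thick, a bow 19 high at each end). Origin: centre of the dish's underside, on the tray's top, 6 mm above the worktop; y along the row, z up
- dish_500: largest of four shallow black round dishes, for the largest weight: 67 mm across inside, 73 outside, 8 high, floor 3 thick. All four are fixed in one row, in any order, 74 mm apart, on a fixed metal tray (96x330, 6 thick, a bow 19 high at each end). Origin: centre of the dish's underside, on the tray's top, 6 mm above the worktop; y along the row, z up
- sled: friction sled, a bystander that stands among the weights: flat square metal block 63 by 63 mm, 12 mm thick on a foam sole, with a knob 14 mm across reaching to 24 mm height, and a small eye on one side; loose, 200 g; origin on the worktop, 8 mm from the block's centre towards the eye; its -y points to the eye, z up
There are look-alikes about, which are no part of the job. What is shaped like the part that bears weight_200_mid but blue or green is not meant.

How it is judged (in metres and radians):
At the end, for the whole second after the job is handed in: Each weight stands upright (within 0.1 rad), released and at rest, inside the rim of the dish of its own size rank, flat on that dish's floor: height within 3 mm, centre no farther from the dish's centre than the rim allows (10, 11, 12.5 and 14 mm from the smallest to the largest) (horizontal distance between weight_50_mid and dish_50 below 0.01 m and z of weight_50_mid in the frame of dish_50 between 0.018 and 0.024 m and angle between each of weight_50_mid, weight_100_mid, weight_200_mid, weight_500_mid's own z axis and vertical below 0.1 rad and linear speed of each of cal_50, cal_100, cal_200, cal_500 below 0.02 m/s and contact force between each of cal_50, cal_100, cal_200, cal_500 and the fingers below 0.05 N and horizontal distance between weight_100_mid and dish_100 below 0.011 m and z of weight_100_mid in the frame of dish_100 between 0.02 and 0.026 m and horizontal distance between weight_200_mid and dish_200 below 0.0125 m and z of weight_200_mid in the frame of dish_200 between 0.025 and 0.031 m and horizontal distance between weight_500_mid and dish_500 below 0.014 m and z of weight_500_mid in the frame of dish_500 between 0.03 and 0.036 m); the robot touches nothing.
It fails at once if the smallest weight is knocked over (angle between weight_50_mid's own z axis and vertical above 1 rad).
It fails at once if the second smallest weight is knocked over (angle between weight_100_mid's own z axis and vertical above 1 rad).
It fails at once if the second largest weight is knocked over (angle between weight_200_mid's own z axis and vertical above 1 rad).
It fails at once if the largest weight is knocked over (angle between weight_500_mid's own z axis and vertical above 1 rad).
It fails at once if the sled is pushed more than 25 mm from its place (distance of sled from where it was at the start of the episode above 0.025 m).
It also fails if it takes over 96 s, if anything falls off the work surface, if the arm or the gripper's body presses on something with over 40 N, if the wrist force passes 120 N, or if a joint passes its speed limit or range.

## Robot

A 7-joint arm with a two-finger parallel gripper is mounted at the origin on a cart in front of the work surface, level with it; the furniture and walls round the work are solid. World frame = base frame: x ahead of the robot, y to its left, z up, the work surface at z = 0. Lengths are in m, angles in degrees, forces in N, time in s.
With the tool pointing down it reaches from about 0.4 to 0.85 m from the base axis. Payload 10.4 kg.
Tool frame: the origin (TCP) lies at the very end of the fingers, on their centre line; the grasp point (between the pads) lies 19 mm behind it; z points along the fingers, y is the line along which they close (so a half turn about z gives the same grasp; the last joint's range is limited). The gripper opens to 85 mm and grips with 20 to 120 N. Pads are 22 mm wide; open, the fingers measure 114 mm over their backs; the gripper's body (76 mm by 85 mm) begins 54 mm behind the grasp point. The pads swing forward as they close: fully open they stand 13 mm farther back than shut.
Start: joints at [-74.347, 19.034, -3.707, 83.658, 1.238, 77.344, -5.071], TCP at [0.182, 0.598, 0.231] pointing down, gripper open.
Joint ranges: [-148.97, 148.97], [-28.65, 121.19], [-84.17, 76.75], [9.2, 138.47], [-72.65, 252.65], [3.7, 117.97], [-149.18, 149.18]. Speed limits (degrees/s): [127.2, 127.2, 159.86, 159.86, 180, 180, 180].

## Interface

Orientations are given as a 3x3 rotation matrix whose columns are the frame's x, y, z axes.
In Python, from plant import get_obs, grab_frame, camera_model, close_job gives the robot as it stands. The module is installed in compiled form; this text tells all that it offers.
- The arm moves only by the tool step_arm, never from a script. Its argument "moves" is a list of rows, each a list of 3 entries, a list of its own where there are three numbers: the turn, a rotation vector about the tool's x, y, z each as a share of 90 degrees, from -1 to 1, then the shift along the tool's x, y, z each as a share of 0.03 m, from -1 to 1, then the opening, from 0 (shut) to 1 (fully open). In form: [[[rx, ry, rz], [x, y, z], jaw], ...]. A call has 1 to 8 rows; each row shifts and turns the commanded pose from where the row before left it, along the tool's axes as they then stand; what a row does not reach is not made up. A row lasts 1/10 s, in which the tool goes at most 50 mm and 8.59 degrees, less where a joint would pass 70% of its speed; a pose out of reach is approached as far as the arm can. A call with a number of a shift or a turn outside -1 to 1 is refused whole. A call with a gripper value outside its range is refused whole. The fingers move at their own pace and stop on an object; "squeeze" is the grip in N (left out, the last holds). Time passes only in rows, so rows that do not move let the fingers close. It gives the time, the measured TCP pose, the force, the opening and the grip force at its end, in the units of the state.
- get_obs(): the state, without advancing time (a new reading comes with each control period).
- grab_frame(name): name is "side" or "top" or "wrist"; returns (picture, depth): 480x640x3 uint8, red, green, blue; 480x640 float32, m along the optical axis (not along the pixel's ray), 0 where there is no reading.
- camera_model(name): a dict with "intrinsics" (3x3 intrinsics, pixels), "camera_from_world" (4x4, takes a point from world to camera coordinates); the wrist camera has in their place "hand_eye" (4x4, takes a point from camera to tool coordinates, whose origin is the TCP and whose axes are the flange's). Camera axes: x right, y up, looking along -z (the intrinsics and any distortion apply to the point x, -y, -z); pixel columns grow to the right and rows downward; lengths in m; the calibration is good to about 2 mm. A picture is of the moment at which its call begins: read the wrist's pose just before it. camera_model takes no time and is no camera call.
- close_job(): hands the job in; it is judged then, once.
The state is a dict: "clock": time; "joints": joint angles; "qd": joint speeds; "tau": joint torques, N m; "ee_pos": TCP position; "ee_rot": TCP orientation; "wrist_force": force on the tool from outside, world axes, zero at the start; "moment": the same for the moment, N m; "grip_width": finger opening in m; "grasp_force": force on a finger pad.
Only numpy, scipy, OpenCV 4.12 (cv2) and the standard library are available. Lean on these libraries where they do the work, as an engineer would, in place of code of your own. Each camera call takes 0.05 s, during which the arm holds its last target. There are 200 camera calls.

## Working session

There is one attempt and no reset: what is moved stays moved. The work goes in short steps, Python scripts to look and compute and a tool call to move; the robot and the scene stay as the last step left them, time stands still between calls to the robot, and variables do not carry over. Pictures are saved under pics/ and viewed, at most 15 in all, crops included, and the job is handed in when it is done.

Besides the shell and the picture viewer there is one more tool, called after "Emit:" as name(argument=value, ...) on one line, values as JSON. step_arm: Moves the arm, as the interface text tells. Its arguments: {"type":"object","properties":{"moves":{"type":"array","items":{"type":"array"}},"squeeze":{"type":"number"}},"required":["moves"]}

```bash
mkdir -p pics; python3 - <<'E'
from plant import *
import cv2,numpy as np
o=get_obs();print(o['clock'],o['ee_pos'],o['ee_rot'],o['grip_width'])
for n in('top','side'):
    m=camera_model(n);print(n,m)
    p,d=grab_frame(n);cv2.imwrite(f'pics/{n}0.png',p[:,:,::-1]);np.save(f'pics/{n}0.npy',d)
print(camera_model('wrist'))
E
```

```text
0.0 [0.18208273 0.59749225 0.23052231] [[-9.56587914e-01  2.91443716e-01 -3.49809349e-04]
 [ 2.91443919e-01  9.56586935e-01 -1.37049390e-03]
 [-6.47987831e-05 -1.41294771e-03 -9.99999000e-01]] 0.08545733694210629
top {'intrinsics': array([[484.61293439,   0.        , 323.16970382],
       [  0.        , 484.61293439, 237.56272226],
       [  0.        ,   0.        ,   1.        ]]), 'camera_from_world': array([[ 0.02390678, -0.99965777, -0.01062099, -0.01802194],
       [ 0.99641095,  0.02296351,  0.08147333, -0.54071717],
       [-0.08120155, -0.01253064,  0.99661893, -0.93918502],
       [ 0.        ,  0.        ,  0.        ,  1.        ]])}
side {'intrinsics': array([[450.50904056,   0.        , 322.89922172],
       [  0.        , 450.50904056, 240.41497821],
       [  0.        ,   0.        ,   1.        ]]), 'camera_from_world': array([[ 0.89795913, -0.44007697,  0.00128921, -0.47079962],
       [ 0.2205403 ,  0.45253472,  0.86404531, -0.16938346],
       [-0.38082985, -0.77559305,  0.50341239, -0.67856986],
       [ 0.        ,  0.        ,  0.        ,  1.        ]])}
{'intrinsics': array([[358.42718631,   0.        , 326.87800985],
       [  0.        , 358.42718631, 239.15601425],
       [  0.        ,   0.        ,   1.        ]]), 'hand_eye': array([[ 2.06521432e-04,  9.49916789e-01,  3.12502883e-01,
         7.95308728e-02],
       [ 9.99999784e-01, -1.35262098e-06, -6.56750772e-04,
         9.65260299e-04],
       [-6.23435886e-04,  3.12502952e-01, -9.49916584e-01,
        -1.41465923e-01],
       [ 0.00000000e+00,  0.00000000e+00,  0.00000000e+00,
         1.00000000e+00]])}
```

View pics/top0.png

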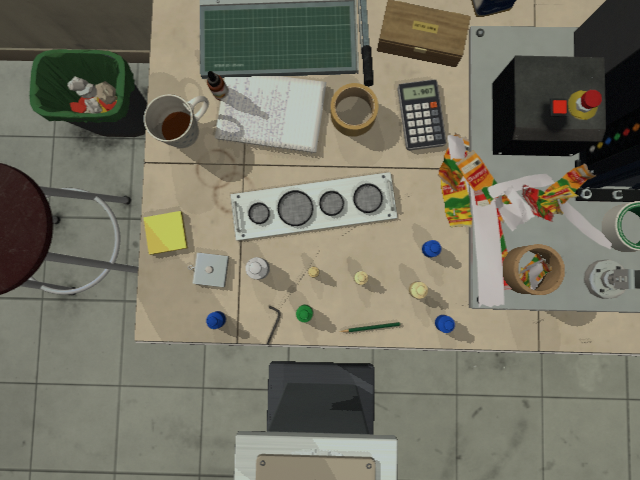

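View pics/side0.png

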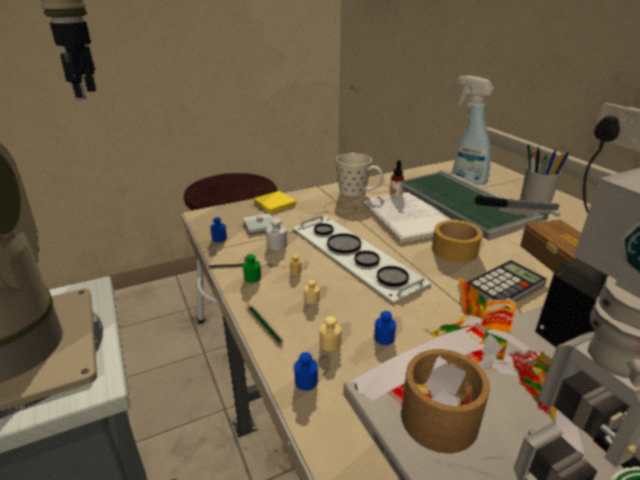

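The top view shows silver at (257,268), brass at (313,271), (361,278) and (418,289), and dishes at (259,213), (296,208), (332,203) and (369,198). The sled is at (210,269). The look-alikes are blue (216,320), (431,248), (445,323) and green (304,313), ruled out by colour. I'll confirm this in an enlarged crop.

```bash
cat > h.py <<'E'
from plant import *
import cv2,numpy as np
F=np.diag([1,-1,-1.])
def pix2world(n,u,v,z):
    m=camera_model(n);K=m['intrinsics'];T=m['camera_from_world']
    return ray(K,np.linalg.inv(T),u,v,z)
def ray(K,Tw,u,v,z):
    d=Tw[:3,:3]@F@np.linalg.inv(K)@[u,v,1];c=Tw[:3,3]
    return c+d*(z-c[2])/d[2]
def wrist_T(o):
    T=np.eye(4);T[:3,:3]=o['ee_rot'];T[:3,3]=o['ee_pos']
    return T@camera_model('wrist')['hand_eye']
def wrist(name):
    o=get_obs();p,d=grab_frame('wrist');T=wrist_T(o)
    cv2.imwrite(f'pics/{name}.png',p[:,:,::-1]);np.savez(f'pics/{name}.npz',T=T,d=d)
    return o,p,d,T
def wpix(name,u,v,z):
    return ray(camera_model('wrist')['intrinsics'],np.load(f'pics/{name}.npz')['T'],u,v,z)
E
python3 - <<'E'
from h import *
p=cv2.imread('pics/top0.png')
c=p[165:345,185:465];cv2.imwrite('pics/crop0.png',cv2.resize(c,(784,504),interpolation=cv2.INTER_CUBIC))
for n,u,v,z in [('500',257,266,.06),('50',313,270,.036),('100',361,276,.04),('200',418,287,.05),('d',259,213,.009),('d',296,208,.009),('d',332,203,.009),('d',369,198,.009),('sledknob',209,268,.024)]:
    print(n,pix2world('top',u,v,z).round(4))
E
```

```text
500 [0.4809 0.1185 0.06  ]
50 [0.4761 0.0128 0.036 ]
100 [ 0.4667 -0.0804  0.04  ]
200 [ 0.4484 -0.1886  0.05  ]
d [0.5889 0.1257 0.009 ]
d [0.6007 0.0512 0.009 ]
d [ 0.6125 -0.0213  0.009 ]
d [ 0.6244 -0.0959  0.009 ]
sledknob [0.4754 0.2185 0.024 ]
```

View pics/crop0.png

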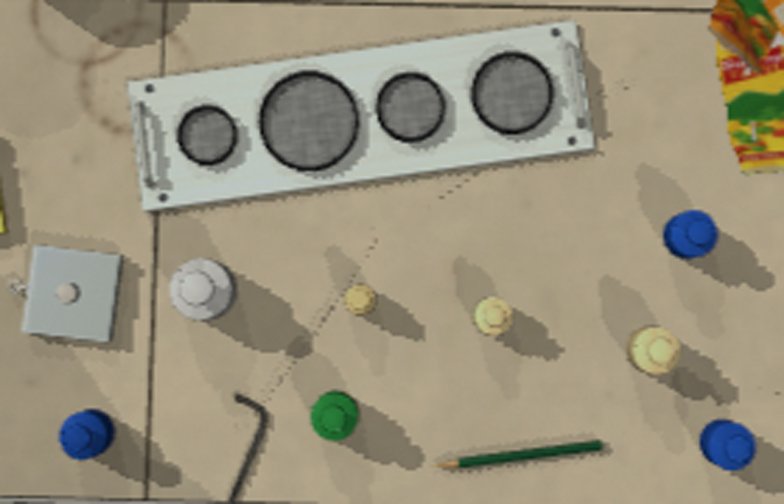

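Dish rims in the crop measure about 60, 98, 69 and 82 px across from left to right. So dish_50 is at (207,135), dish_500 at (309,121), dish_100 at (410,107) and dish_200 at (512,92). The weights run by size: silver is 500 (200,290), brass 200 (655,350), 100 (493,316) and 50 (360,298). The blue and green ones are excluded. I'll swing over to the silver weight first.

Emit:
step_arm(moves=[[[0,0,0.036],[-1,-0.2,0],1],[[0,0,0.036],[-1,-0.2,0],1],[[0,0,0.036],[-1,-0.2,0],1],[[0,0,0.036],[-1,-0.2,0],1],[[0,0,0.036],[-1,-0.2,0],1],[[0,0,0.036],[-1,-0.2,0],1],[[0,0,0.036],[-1,-0.2,0],1],[[0,0,0.036],[-1,-0.2,0],1]], squeeze=40)

```text
clock: 0.9
ee_pos: [0.3702, 0.4417, 0.231]
ee_rot: [[-0.731, 0.683, -0.0], [0.683, 0.731, -0.0], [-0.0, -0.0, -1.0]]
wrist_force: [-0.3, -0.4, -0.1]
grip_width: 0.0853
grasp_force: 0.0
```

Emit:
step_arm(moves=[[[0,0,0.036],[-1,-0.2,0],1],[[0,0,0.036],[-1,-0.2,0],1],[[0,0,0.036],[-1,-0.2,0],1],[[0,0,0.036],[-1,-0.2,0],1],[[0,0,0.036],[-1,-0.2,0],1],[[0,0,0.036],[-1,-0.2,0],1],[[0,0,0.036],[-1,-0.2,0],1],[[0,0,0.036],[-1,-0.2,0],1]])

```text
clock: 1.7
ee_pos: [0.4703, 0.2198, 0.2313]
ee_rot: [[-0.357, 0.934, 0.0], [0.934, 0.357, 0.0], [0.0, 0.0, -1.0]]
wrist_force: [0.0, -0.3, 0.1]
grip_width: 0.0854
grasp_force: 0.0
```

Emit:
step_arm(moves=[[[0,0,0.022],[-1,0,0],1],[[0,0,0.022],[-1,0,0],1],[[0,0,0.022],[-1,0,0],1],[[0,0,0.022],[-1,0,0],1],[[0,0,0.022],[-1,0,0],1],[[0,0,0.021],[-1,0,0],1],[[0,0,0],[0,0,0],1],[[0,0,0],[0,0,0],1]])

```text
clock: 2.5
ee_pos: [0.5199, 0.0486, 0.2313]
ee_rot: [[-0.161, 0.987, -0.0], [0.987, 0.161, 0.001], [0.0, 0.0, -1.0]]
wrist_force: [0.8, 0.9, 0.8]
grip_width: 0.0853
grasp_force: 0.0
```

```bash
python3 - <<'E'
from h import *
o,p,d,T=wrist('w1');print(o['ee_pos'],np.degrees(np.arctan2(o['ee_rot'][1,1],o['ee_rot'][0,1])),T[:3,3])
E
```

```text
[0.5199176  0.04861923 0.23133974] 9.266644870038458 [0.5081083  0.12858001 0.37284476]
```

View pics/w1.png

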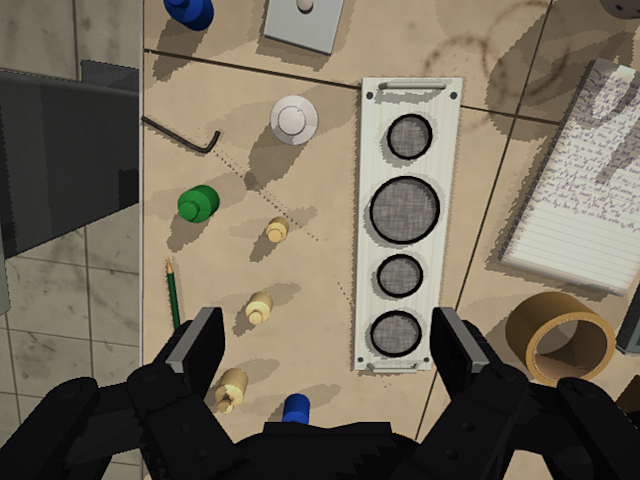

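The wrist view shows dish_50 at (410,136), dish_500 at (405,210), dish_100 at (400,276) and dish_200 at (396,333). The 500 knob is at (291,121), the 50 near (275,233), the 100 near (257,314) and the 200 near (226,400).

```bash
python3 - <<'E'
from h import *
for n,u,v,z in [('500',291,121,.06),('50',274,234,.036),('100',257,315,.04),('200',226,402,.05),('d50',410,136,.014),('d500',405,210,.014),('d100',400,276,.014),('d200',396,333,.014)]:
    print(n,wpix('w1',u,v,z).round(4))
for n,c,z in [('500',(195,286),.06),('50',(360,297),.036),('100',(492,315),.04),('200',(658,349),.05),('d50',(207,135),.014),('d500',(309,121),.014),('d100',(410.5,107),.014),('d200',(512.5,92.5),.014)]:
    print('top',n,pix2world('top',c[0]/2.8+185,c[1]/2.8+165,z).round(4))
p=cv2.imread('pics/w1.png');cv2.imwrite('pics/w1c.png',cv2.resize(p[85:425,200:330],None,fx=1.75*1,fy=1.75,interpolation=cv2.INTER_CUBIC))
E
```

```text
500 [0.4786 0.1242 0.06  ]
50 [0.4736 0.0163 0.036 ]
100 [ 0.4667 -0.0738  0.04  ]
200 [ 0.445  -0.1826  0.05  ]
d50 [0.5891 0.1284 0.014 ]
d500 [0.601  0.0563 0.014 ]
d100 [ 0.6125 -0.0165  0.014 ]
d200 [ 0.624  -0.0872  0.014 ]
top 500 [0.4786 0.1229 0.06  ]
top 50 [0.4741 0.0116 0.036 ]
top 100 [ 0.4638 -0.0799  0.04  ]
top 200 [ 0.4435 -0.1924  0.05  ]
top d50 [0.5878 0.1251 0.014 ]
top d500 [0.5996 0.0521 0.014 ]
top d100 [ 0.6113 -0.0205  0.014 ]
top d200 [ 0.6235 -0.0935  0.014 ]
```

View pics/w1c.png

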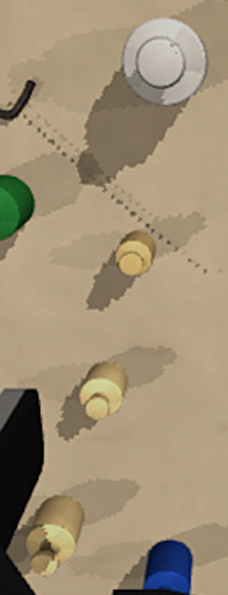

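Emit:
step_arm(moves=[[[0,0,0],[0.672,-0.24,0.9],1],[[0,0,0],[0.672,-0.24,0.9],1],[[0,0,0],[0.672,-0.24,0.9],1],[[0,0,0],[0.672,-0.24,0.9],1],[[0,0,0],[0,0,0.7],1],[[0,0,0],[0,0,0],1],[[0,0,0],[0,0,0],1]])

```text
clock: 3.25
ee_pos: [0.4785, 0.1249, 0.1028]
ee_rot: [[-0.164, 0.986, -0.0], [0.986, 0.164, -0.0], [-0.0, -0.0, -1.0]]
wrist_force: [0.6, -0.8, 0.4]
grip_width: 0.0856
grasp_force: 0.0
```

```bash
python3 - <<'E'
from h import *
o,p,d,T=wrist('w2');print(o['ee_pos'],T[:3,3])
E
```

```text
[0.47851027 0.12491736 0.10280473] [0.46644679 0.20492131 0.24426199]
```

View pics/w2.png

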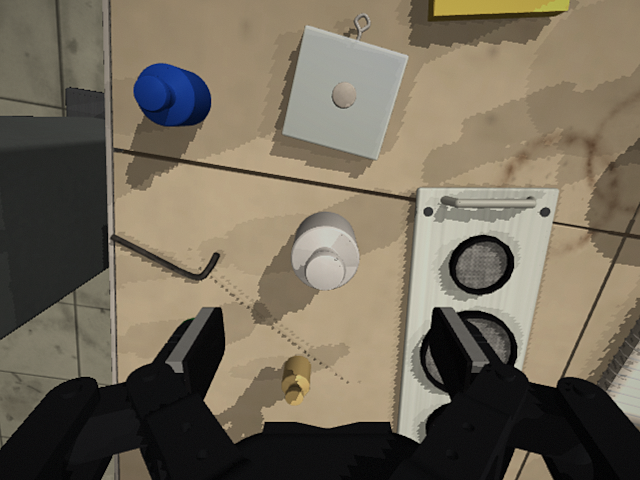

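```bash
python3 - <<'E'
from h import *
w=wpix('w2',325,270,.06);o=get_obs();print(w, o['ee_rot'].T@(w-o['ee_pos']))
for z,u,v in((.014,481,263),): print(wpix('w2',u,v,z))
E
```

```text
[0.47827371 0.1271281  0.06      ] [ 0.00236764 -0.00049511  0.04341273]
[0.58673598 0.1306361  0.014     ]
```

Emit:
step_arm(moves=[[[0,0,0],[0,0,0],0.7],[[0,0,0],[0,0,0.6],0.7],[[0,0,0],[0,0,0.8],0.7],[[0,0,0],[0,0,0.8],0.7],[[0,0,0],[0,0,0.8],0.7],[[0,0,0],[0,0,0],0.2],[[0,0,0],[0,0,0],0.2],[[0,0,0],[0,0,0],0.2]])

```text
clock: 4.1
ee_pos: [0.4791, 0.1248, 0.0134]
ee_rot: [[-0.163, 0.987, 0.001], [0.987, 0.163, 0.001], [0.0, 0.001, -1.0]]
wrist_force: [0.2, -0.4, -5.4]
grip_width: 0.0407
grasp_force: 41.0
```

Emit:
step_arm(moves=[[[0,0,0],[0,0,0],0.2],[[0,0,0],[0,0,0],0.2],[[0,0,0],[0,0,0],0.2]])

```text
clock: 4.4
ee_pos: [0.4786, 0.1248, 0.0127]
ee_rot: [[-0.164, 0.986, 0.0], [0.986, 0.164, 0.0], [0.0, 0.001, -1.0]]
wrist_force: [0.1, -1.0, -5.7]
grip_width: 0.0407
grasp_force: 41.0
```

Emit:
step_arm(moves=[[[0,0,0],[0,0,-0.5],0.2],[[0,0,0],[0,0,-1],0.2],[[0,0,0],[0,0,-0.5],0.2],[[0,0,0],[-0.744,0.907,0],0.2],[[0,0,0],[-0.744,0.907,0],0.2],[[0,0,0],[-0.744,0.907,0],0.2],[[0,0,0],[-0.744,0.907,0],0.2],[[0,0,0],[0,0,0],0.2]])

```text
clock: 5.2
ee_pos: [0.6036, 0.0505, 0.0725]
ee_rot: [[-0.16, 0.987, 0.003], [0.987, 0.16, -0.002], [-0.003, 0.002, -1.0]]
wrist_force: [0.3, -1.1, -5.1]
grip_width: 0.0407
grasp_force: 42.7
```

```bash
python3 - <<'E'
from h import *
o,p,d,T=wrist('w3');print(o['ee_pos'],o['wrist_force'],o['grip_width'],T[:3,3])
E
```

```text
[0.60358378 0.05050077 0.07246147] [ 0.3177797  -1.05360718 -5.11369681] 0.040705187123734374 [0.59151958 0.13090654 0.21369606]
```

View pics/w3.png

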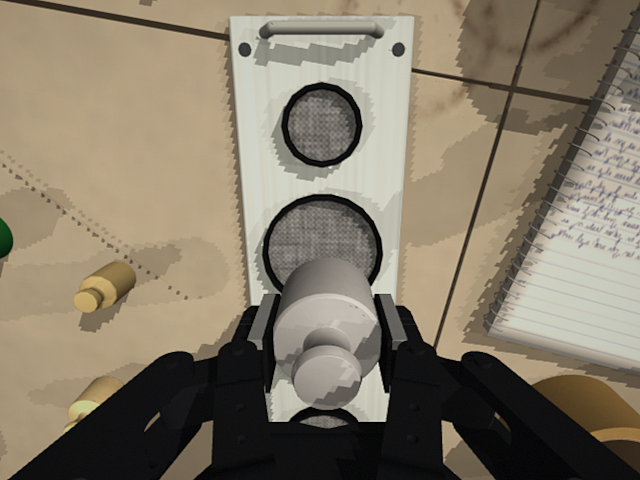

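```bash
python3 - <<'E'
from h import *
o=get_obs();print(o['ee_pos'])
for n,u,v,z in [('d50',322,124,.014),('d500rimtop',323,194,.014),('L',263,248,.014),('R',382,248,.014),('knobtop',327,378,.12)]:
    w=wpix('w3',u,v,z);print(n,w.round(4),(o['ee_rot'].T@(w-o['ee_pos'])).round(4))
E
```

```text
[0.60167545 0.05224025 0.07200839]
d50 [0.5896 0.1286 0.014 ] [0.0774 0.0004 0.0579]
d500rimtop [0.596  0.0916 0.014 ] [0.0399 0.0008 0.0579]
L [0.566  0.0541 0.014 ] [ 0.0076 -0.0349  0.058 ]
R [0.6356 0.0653 0.014 ] [0.0075 0.0355 0.058 ]
knobtop [0.6041 0.0546 0.12  ] [ 0.0019  0.0028 -0.048 ]
```

Emit:
step_arm(moves=[[[0,0,0],[0.07,0,0.6],0.2],[[0,0,0],[0,0,0.5],0.2],[[0,0,0],[0,0,0.3],0.2],[[0,0,0],[0,0,0.2],0.2],[[0,0,0],[0,0,0.04],0.2],[[0,0,0],[0,0,0],0.2],[[0,0,0],[0,0,0],0.2]])

```text
clock: 5.95
ee_pos: [0.6006, 0.0565, 0.0237]
ee_rot: [[-0.164, 0.987, 0.001], [0.987, 0.164, 0.0], [0.0, 0.001, -1.0]]
wrist_force: [0.2, 1.0, -5.1]
grip_width: 0.0408
grasp_force: 42.7
```

Emit:
step_arm(moves=[[[0,0,0],[0,0,0.04],0.2],[[0,0,0],[0,0,0.03],0.2],[[0,0,0],[0,0,0],0.2],[[0,0,0],[0,0,0],0.2]])

```text
clock: 6.35
ee_pos: [0.6002, 0.0565, 0.0211]
ee_rot: [[-0.164, 0.987, 0.0], [0.987, 0.164, 0.0], [0.0, 0.0, -1.0]]
wrist_force: [0.9, -0.1, -5.2]
grip_width: 0.0404
grasp_force: 42.8
```

Emit:
step_arm(moves=[[[0,0,0],[0,0,0.04],0.2],[[0,0,0],[0,0,0],0.2]])

```text
clock: 6.55
ee_pos: [0.6003, 0.0565, 0.021]
ee_rot: [[-0.164, 0.987, 0.0], [0.987, 0.164, 0.001], [0.001, 0.0, -1.0]]
wrist_force: [-5.4, 0.8, 8.5]
grip_width: 0.0406
grasp_force: 44.1
```

Emit:
step_arm(moves=[[[0,0,0],[0,0,0.04],0.2],[[0,0,0],[0,0,0],0.2],[[0,0,0],[0,0,0],0.2]])

```text
clock: 6.85
ee_pos: [0.6004, 0.0565, 0.0209]
ee_rot: [[-0.163, 0.987, 0.0], [0.987, 0.163, 0.001], [0.001, 0.0, -1.0]]
wrist_force: [-11.3, 0.1, 20.1]
grip_width: 0.0406
grasp_force: 45.3
```

```bash
python3 - <<'E'
from h import *
o,p,d,T=wrist('w4');print(o['ee_pos'],o['wrist_force'])
p,d=grab_frame('side');cv2.imwrite('pics/s4.png',cv2.resize(p[190:330,230:450,::-1],None,fx=3.5,fy=3.5,interpolation=cv2.INTER_CUBIC))
E
```

```text
[0.60037071 0.05651474 0.0209341 ] [-11.28292484   0.10848244  20.14562171]
```

View pics/s4.png

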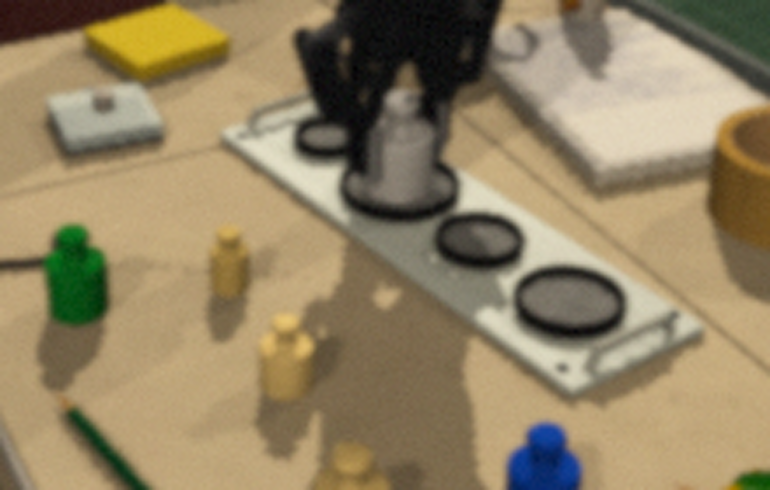

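Seated: the weight reads as inside the dish and reaction force appears at TCP z 0.021. I'll release, lift and go over the 200.

Emit:
step_arm(moves=[[[0,0,0],[0,0,-0.06],0.2],[[0,0,0],[0,0,0],0.75],[[0,0,0],[0,0,0],0.75],[[0,0,0],[0,0,0],0.75],[[0,0,0],[0,0,-0.8],0.75],[[0,0,0],[0,0,-1],0.75],[[0,0,0],[0,0,-1],0.75],[[0,0,0],[0,0,-1],0.75]])

```text
clock: 7.75
ee_pos: [0.6001, 0.0564, 0.1355]
ee_rot: [[-0.164, 0.987, 0.0], [0.987, 0.164, -0.0], [-0.0, 0.0, -1.0]]
wrist_force: [0.3, 0.0, 0.2]
grip_width: 0.0641
grasp_force: 0.0
```

Emit:
step_arm(moves=[[[0,0,0],[-0.9,-0.81,0],1],[[0,0,0],[-0.9,-0.81,0],1],[[0,0,0],[-0.9,-0.81,0],1],[[0,0,0],[-0.9,-0.81,0],1],[[0,0,0],[-0.9,-0.81,0],1],[[0,0,0],[-0.9,-0.81,0],1],[[0,0,0],[-0.9,-0.81,0],1],[[0,0,0],[-0.9,-0.81,0],1]])

```text
clock: 8.55
ee_pos: [0.4429, -0.1897, 0.1345]
ee_rot: [[-0.164, 0.987, 0.001], [0.987, 0.164, 0.0], [0.0, 0.001, -1.0]]
wrist_force: [0.7, -0.7, 0.1]
grip_width: 0.0854
grasp_force: 0.0
```

Emit:
step_arm(moves=[[[0,0,0],[0,0,0.6],1],[[0,0,0],[0,0,0.6],1],[[0,0,0],[0,0,0],1]])

```text
clock: 8.85
ee_pos: [0.4424, -0.1883, 0.0968]
ee_rot: [[-0.163, 0.987, -0.003], [0.987, 0.163, 0.0], [0.001, -0.003, -1.0]]
wrist_force: [0.0, 0.7, 0.1]
grip_width: 0.0853
grasp_force: 0.0
```

```bash
python3 - <<'E'
from h import *
o,p,d,T=wrist('w5');print(o['ee_pos'],o['wrist_force'],T[:3,3],np.degrees(np.arctan2(o['ee_rot'][1,1],o['ee_rot'][0,1])))
E
```

```text
[ 0.44235296 -0.18831856  0.09676492] [0.00335445 0.68999456 0.09294323] [ 0.43079641 -0.10837041  0.23829964] 9.388055944109853
```

View pics/w5.png

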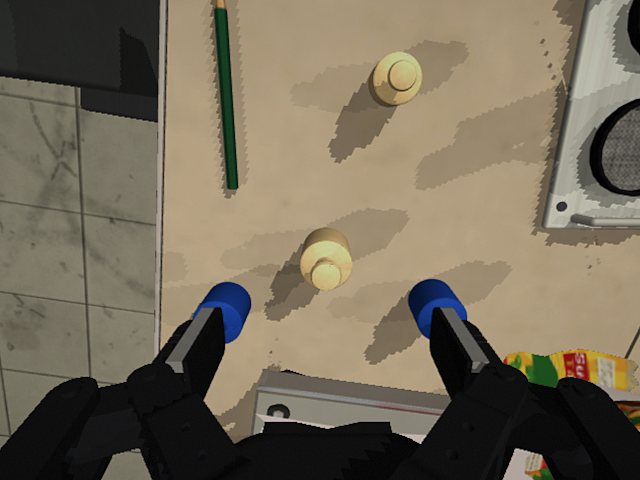

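The 200's knob is at (325,274), with blue look-alikes on both sides at (224,310) and (437,305). I'll check the clearances.

```bash
python3 - <<'E'
from h import *
o=get_obs();print(o['ee_pos'])
for n,u,v,z in [('200',325,275,.05),('100',404,75,.04),('blueLtop',218,325,.035),('blueRtop',440,318,.035),('blueR inner edge',409,290,.02),('blueL inner edge',251,300,.02)]:
    w=wpix('w5',u,v,z);print(n,w.round(4),(o['ee_rot'].T@(w-o['ee_pos'])).round(4))
E
```

```text
[ 0.44309758 -0.18839816  0.09792208]
200 [ 0.4427 -0.1908  0.05  ] [-0.0023 -0.0007  0.0479]
100 [ 0.465 -0.08   0.04 ] [0.1034 0.0394 0.0579]
blueLtop [ 0.381  -0.2436  0.035 ] [-0.0443 -0.0702  0.063 ]
blueRtop [ 0.5214 -0.2149  0.035 ] [-0.0389  0.0731  0.0628]
blueR inner edge [ 0.5021 -0.2055  0.02  ] [-0.0265  0.0555  0.0778]
blueL inner edge [ 0.3981 -0.2305  0.02  ] [-0.0342 -0.0512  0.078 ]
```

Emit:
step_arm(moves=[[[0,0,0],[-0.05,0,0],0.6],[[0,0,0],[0,0,0.5],0.6],[[0,0,0],[0,0,0.8],0.6],[[0,0,0],[0,0,0.8],0.6],[[0,0,0],[0,0,0.8],0.6],[[0,0,0],[0,0,0],0.6],[[0,0,0],[0,0,0],0.15],[[0,0,0],[0,0,0],0.15]], squeeze=30)

```text
clock: 9.7
ee_pos: [0.445, -0.1902, 0.0129]
ee_rot: [[-0.164, 0.987, 0.002], [0.987, 0.164, -0.0], [-0.0, 0.002, -1.0]]
wrist_force: [0.8, -0.1, -1.6]
grip_width: 0.0308
grasp_force: 29.8
```

Emit:
step_arm(moves=[[[0,0,0],[0,0,0],0.15],[[0,0,0],[0,0,0],0.15],[[0,0,0],[0,0,0],0.15]])

```text
clock: 10.0
ee_pos: [0.445, -0.1903, 0.0128]
ee_rot: [[-0.164, 0.987, 0.002], [0.987, 0.164, -0.0], [-0.0, 0.002, -1.0]]
wrist_force: [-1.6, -0.4, 8.5]
grip_width: 0.0311
grasp_force: 30.6
```

Emit:
step_arm(moves=[[[0,0,0],[0,0,-0.4],0.15],[[0,0,0],[0,0,-0.8],0.15],[[0,0,0],[0,0,-1],0.15],[[0,0,0],[0,0,0],0.15]])

```text
clock: 10.4
ee_pos: [0.4463, -0.1908, 0.0816]
ee_rot: [[-0.163, 0.987, 0.006], [0.987, 0.163, -0.001], [-0.002, 0.006, -1.0]]
wrist_force: [0.8, -1.2, -1.4]
grip_width: 0.0307
grasp_force: 30.4
```

Emit:
step_arm(moves=[[[0,0,0],[0.329,0.928,0],0.15],[[0,0,0],[0.329,0.928,0],0.15],[[0,0,0],[0.329,0.928,0],0.15],[[0,0,0],[0.329,0.928,0],0.15],[[0,0,0],[0.329,0.928,0],0.15],[[0,0,0],[0.329,0.928,0],0.15],[[0,0,0],[0.329,0.928,0],0.15],[[0,0,0],[0,0,0],0.15]])

```text
clock: 11.2
ee_pos: [0.6276, -0.086, 0.0772]
ee_rot: [[-0.168, 0.986, 0.001], [0.986, 0.168, 0.001], [0.001, 0.001, -1.0]]
wrist_force: [-0.4, -0.3, -1.4]
grip_width: 0.031
grasp_force: 30.4
```

Emit:
step_arm(moves=[[[0,0,0],[0,0,0],0.15],[[0,0,0],[0,0,0],0.15]])

```text
clock: 11.4
ee_pos: [0.6241, -0.0906, 0.0774]
ee_rot: [[-0.163, 0.987, -0.001], [0.987, 0.163, -0.0], [-0.0, -0.001, -1.0]]
wrist_force: [0.4, -0.9, -1.6]
grip_width: 0.0306
grasp_force: 30.4
```

```bash
python3 - <<'E'
from h import *
o,p,d,T=wrist('w6');print(o['ee_pos'],o['wrist_force'],o['grip_width'])
E
```

```text
[ 0.62414329 -0.09062964  0.07742151] [ 0.35391138 -0.90759242 -1.64131454] 0.03055643780505013
```

View pics/w6.png

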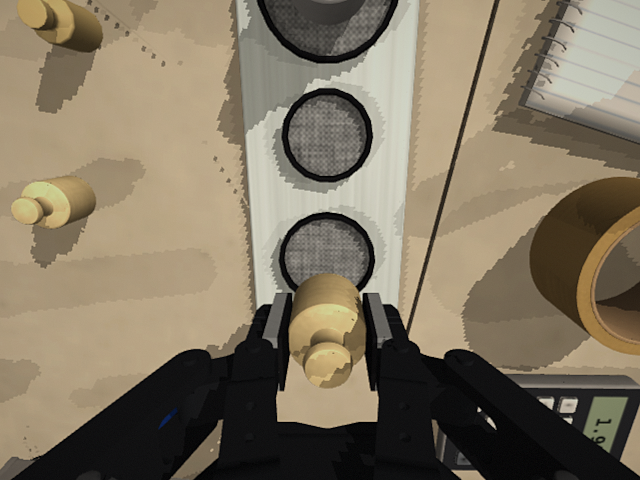

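```bash
python3 - <<'E'
from h import *
o=get_obs();print(o['ee_pos'])
for n,u,v,z in [('d100',327,135,.014),('d200rimtop',328,212,.014),('L',281,256,.014),('R',374,256,.014),('knobtop',327,359,.113)]:
    w=wpix('w6',u,v,z);print(n,w.round(4),(o['ee_rot'].T@(w-o['ee_pos'])).round(4))
E
```

```text
[ 0.62415633 -0.09071094  0.07751963]
d100 [ 0.6133 -0.0177  0.014 ] [0.0738 0.0012 0.0635]
d200rimtop [ 0.621  -0.0604  0.014 ] [0.0304 0.0018 0.0635]
L [ 0.5972 -0.0924  0.014 ] [ 0.0027 -0.0269  0.0635]
R [ 0.6532 -0.0831  0.014 ] [0.0028 0.03   0.0635]
knobtop [ 0.6251 -0.0884  0.113 ] [ 0.0021  0.0013 -0.0355]
```

Emit:
step_arm(moves=[[[0,0,0],[-0.03,0.02,0.6],0.15],[[0,0,0],[0,0,0.6],0.15],[[0,0,0],[0,0,0.4],0.15],[[0,0,0],[0,0,0.2],0.15],[[0,0,0],[0,0,0.04],0.15],[[0,0,0],[0,0,0.0],0.15],[[0,0,0],[0,0,0],0.15]])

```text
clock: 12.15
ee_pos: [0.626, -0.0907, 0.0228]
ee_rot: [[-0.164, 0.987, 0.001], [0.987, 0.164, 0.0], [-0.0, 0.001, -1.0]]
wrist_force: [-0.6, 0.1, -1.3]
grip_width: 0.0309
grasp_force: 30.4
```

Emit:
step_arm(moves=[[[0,0,0],[0,0,0.04],0.15],[[0,0,0],[0,0,0],0.15],[[0,0,0],[0,0,0],0.15]])

```text
clock: 12.45
ee_pos: [0.6262, -0.0907, 0.022]
ee_rot: [[-0.164, 0.986, 0.001], [0.987, 0.164, 0.0], [0.0, 0.001, -1.0]]
wrist_force: [-1.5, 0.3, 6.1]
grip_width: 0.0308
grasp_force: 31.0
```

Emit:
step_arm(moves=[[[0,0,0],[0,0,-0.03],0.15],[[0,0,0],[0,0,0],0.65],[[0,0,0],[0,0,0],0.65],[[0,0,0],[0,0,0],0.65],[[0,0,0],[0,0,-0.8],0.65],[[0,0,0],[0,0,-1],0.65],[[0,0,0],[0,0,-1],0.65],[[0,0,0],[0,0,0],0.65]])

```text
clock: 13.25
ee_pos: [0.628, -0.0913, 0.1103]
ee_rot: [[-0.163, 0.987, 0.007], [0.987, 0.163, -0.0], [-0.001, 0.007, -1.0]]
wrist_force: [0.6, -0.4, 0.5]
grip_width: 0.0554
grasp_force: 0.0
```

Emit:
step_arm(moves=[[[0,0,0],[0.212,-0.871,0],0.65],[[0,0,0],[0.212,-0.871,0],0.65],[[0,0,0],[0.212,-0.871,0],0.65],[[0,0,0],[0.212,-0.871,0],0.65],[[0,0,0],[0.212,-0.871,0],0.65],[[0,0,0],[0.212,-0.871,0],0.65],[[0,0,0],[0,0,0],0.65],[[0,0,0],[0,0,0],0.65]])

```text
clock: 14.05
ee_pos: [0.4648, -0.0784, 0.1059]
ee_rot: [[-0.164, 0.986, 0.001], [0.986, 0.164, 0.001], [0.001, 0.001, -1.0]]
wrist_force: [0.5, 0.7, -0.2]
grip_width: 0.0557
grasp_force: 0.0
```

```bash
python3 - <<'E'
from h import *
o,p,d,T=wrist('w7');print(o['ee_pos'],o['wrist_force'],o['grip_width'])
E
```

```text
[ 0.46482924 -0.0783862   0.10592246] [ 0.46093008  0.66935894 -0.1607248 ] 0.055742113152356436
```

View pics/w7.png

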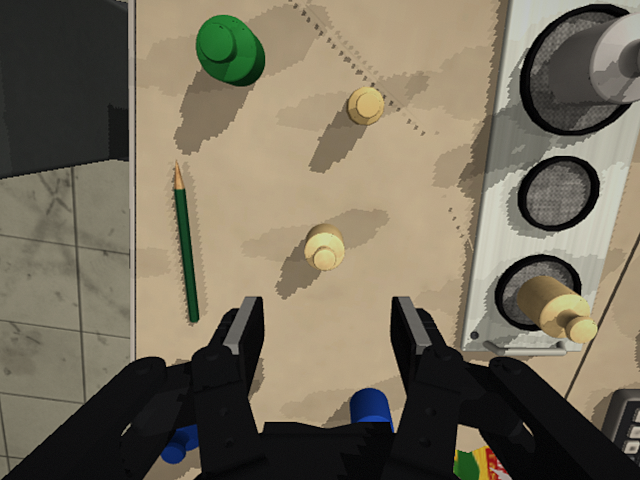

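The 500 and 200 stand in their dishes. The 100's knob is at (324,257), the 50's at (369,101) and dish_100 at (559,193).

```bash
python3 - <<'E'
from h import *
o=get_obs();print(o['ee_pos'])
for n,u,v,z in [('100',324,257,.04),('50',369,101,.036),('d100',559,193,.014)]:
    w=wpix('w7',u,v,z);print(n,w.round(4),(o['ee_rot'].T@(w-o['ee_pos'])).round(4))
E
```

```text
[ 0.46537499 -0.07849041  0.10599234]
100 [ 0.4641 -0.0774  0.04  ] [ 0.0013 -0.0011  0.066 ]
50 [0.4739 0.016  0.036 ] [0.0918 0.0238 0.07  ]
d100 [ 0.6108 -0.0175  0.014 ] [0.0364 0.1533 0.0921]
```

Emit:
step_arm(moves=[[[0,0,0],[0,-0.03,0.5],0.65],[[0,0,0],[0,0,1],0.65],[[0,0,0],[0,0,1],0.65],[[0,0,0],[0,0,0.6],0.65],[[0,0,0],[0,0,0.2],0.65],[[0,0,0],[0,0,0],0.65],[[0,0,0],[0,0,0],0.1],[[0,0,0],[0,0,0],0.1]], squeeze=25)

```text
clock: 14.9
ee_pos: [0.4648, -0.0789, 0.0078]
ee_rot: [[-0.164, 0.987, 0.002], [0.987, 0.164, 0.0], [-0.0, 0.002, -1.0]]
wrist_force: [-0.6, -0.6, -0.2]
grip_width: 0.0275
grasp_force: 0.0
```

Emit:
step_arm(moves=[[[0,0,0],[0,0,0],0.1],[[0,0,0],[0,0,0],0.1],[[0,0,0],[0,0,0],0.1]])

```text
clock: 15.2
ee_pos: [0.4647, -0.0788, 0.0079]
ee_rot: [[-0.164, 0.987, 0.002], [0.987, 0.164, 0.0], [0.0, 0.002, -1.0]]
wrist_force: [-1.7, -0.2, 6.9]
grip_width: 0.0254
grasp_force: 24.6
```

Emit:
step_arm(moves=[[[0,0,0],[0,0,-0.4],0.1],[[0,0,0],[0,0,-0.9],0.1],[[0,0,0],[0,0,-1],0.1],[[0,0,0],[0,0,0],0.1]])

```text
clock: 15.6
ee_pos: [0.4662, -0.0791, 0.0799]
ee_rot: [[-0.163, 0.987, 0.006], [0.987, 0.163, 0.001], [-0.0, 0.006, -1.0]]
wrist_force: [0.1, 0.1, -0.5]
grip_width: 0.0256
grasp_force: 25.0
```

Emit:
step_arm(moves=[[[0,0,0],[0.194,0.866,0],0.1],[[0,0,0],[0.194,0.866,0],0.1],[[0,0,0],[0.194,0.866,0],0.1],[[0,0,0],[0.194,0.866,0],0.1],[[0,0,0],[0.194,0.866,0],0.1],[[0,0,0],[0.194,0.866,0],0.1],[[0,0,0],[0,0,0],0.1],[[0,0,0],[0,0,0],0.1]])

```text
clock: 16.4
ee_pos: [0.6116, -0.0189, 0.0755]
ee_rot: [[-0.164, 0.986, -0.001], [0.986, 0.164, -0.001], [-0.0, -0.001, -1.0]]
wrist_force: [-0.1, 0.5, -1.2]
grip_width: 0.0253
grasp_force: 25.1
```

```bash
python3 - <<'E'
from h import *
o,p,d,T=wrist('w8');print(o['ee_pos'],o['wrist_force'],o['grip_width'])
E
```

```text
[ 0.61155049 -0.01890006  0.07550357] [-0.116043    0.5292545  -1.17843425] 0.025329521522655708
```

View pics/w8.png

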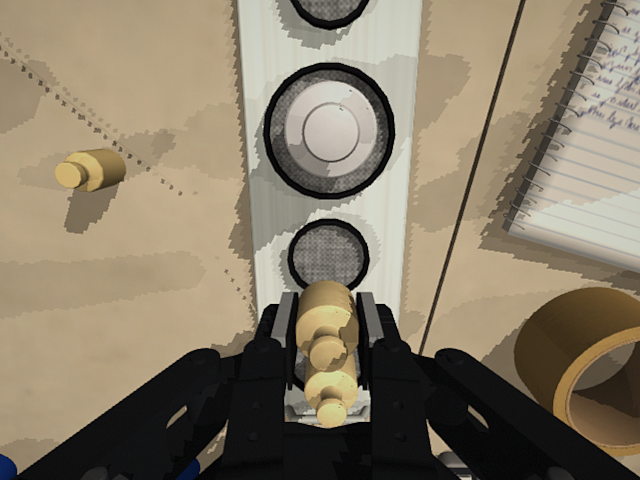

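```bash
python3 - <<'E'
from h import *
o=get_obs();print(o['ee_pos'])
for n,u,v,z in [('d500',329,130,.014),('d100rimtop',328,219,.014),('L',288,258,.014),('R',369,258,.014),('knobtop',328,352,.1077)]:
    w=wpix('w8',u,v,z);print(n,w.round(4),(o['ee_rot'].T@(w-o['ee_pos'])).round(4))
E
```

```text
[ 0.61116771 -0.01934114  0.07564679]
d500 [0.6012 0.0568 0.014 ] [0.0768 0.0027 0.0616]
d100rimtop [0.6089 0.0076 0.014 ] [0.0269 0.0023 0.0616]
L [ 0.589  -0.0205  0.014 ] [ 0.0025 -0.022   0.0617]
R [ 0.6375 -0.0124  0.014 ] [0.0025 0.0272 0.0616]
knobtop [ 0.6128 -0.0162  0.1077] [ 0.0028  0.0021 -0.0321]
```

Emit:
step_arm(moves=[[[0,0,0],[0,0,0.6],0.1],[[0,0,0],[0,0,0.6],0.1],[[0,0,0],[0,0,0.5],0.1],[[0,0,0],[0,0,0.2],0.1],[[0,0,0],[0,0,0.03],0.1],[[0,0,0],[0,0,0],0.1],[[0,0,0],[0,0,0],0.1]])

```text
clock: 17.15
ee_pos: [0.6124, -0.0189, 0.0187]
ee_rot: [[-0.164, 0.987, 0.001], [0.987, 0.164, 0.0], [-0.0, 0.001, -1.0]]
wrist_force: [0.4, 0.0, -0.6]
grip_width: 0.0252
grasp_force: 25.1
```

Emit:
step_arm(moves=[[[0,0,0],[0,0,0.04],0.1],[[0,0,0],[0,0,0],0.1],[[0,0,0],[0,0,0],0.1]])

```text
clock: 17.45
ee_pos: [0.6122, -0.0188, 0.0171]
ee_rot: [[-0.164, 0.987, 0.001], [0.987, 0.164, 0.0], [0.0, 0.001, -1.0]]
wrist_force: [-0.3, 0.9, 0.9]
grip_width: 0.0255
grasp_force: 25.2
```

Emit:
step_arm(moves=[[[0,0,0],[0,0,0],0.5],[[0,0,0],[0,0,0],0.5],[[0,0,0],[0,0,0],0.5],[[0,0,0],[0,0,-0.8],0.5],[[0,0,0],[0,0,-1],0.5],[[0,0,0],[0,0,-1],0.5],[[0,0,0],[0,0,0],0.5]])

```text
clock: 18.15
ee_pos: [0.6143, -0.0192, 0.105]
ee_rot: [[-0.163, 0.987, 0.006], [0.987, 0.163, 0.001], [-0.0, 0.006, -1.0]]
wrist_force: [1.0, -0.5, -0.0]
grip_width: 0.0429
grasp_force: 0.0
```

Emit:
step_arm(moves=[[[0,0,0],[0.371,-0.872,0],0.6],[[0,0,0],[0.371,-0.872,0],0.6],[[0,0,0],[0.371,-0.872,0],0.6],[[0,0,0],[0.371,-0.872,0],0.6],[[0,0,0],[0.371,-0.872,0],0.6],[[0,0,0],[0,0,0],0.6],[[0,0,0],[0,0,0],0.6]])

```text
clock: 18.85
ee_pos: [0.4736, 0.015, 0.1008]
ee_rot: [[-0.164, 0.986, 0.0], [0.986, 0.164, 0.001], [0.001, 0.001, -1.0]]
wrist_force: [1.5, 0.4, 0.6]
grip_width: 0.0508
grasp_force: 0.0
```

```bash
python3 - <<'E'
from h import *
o,p,d,T=wrist('w9');print(o['ee_pos'],o['wrist_force'],o['grip_width'])
E
```

```text
[0.47364484 0.01496705 0.10079426] [1.54250629 0.4018468  0.56048626] 0.05080880846080129
```

View pics/w9.png

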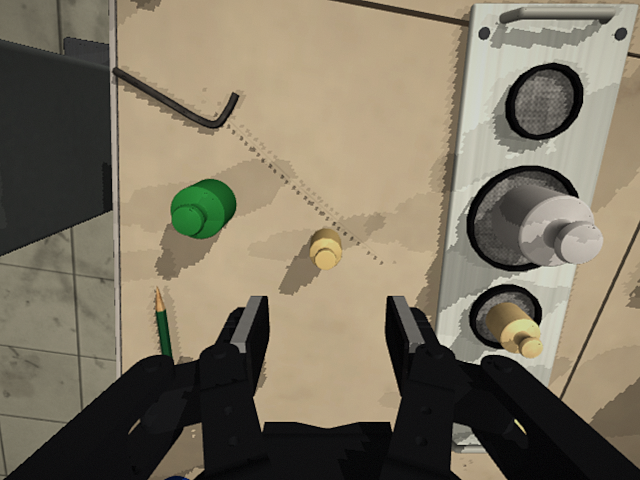

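The 100 stands in its dish. The 50's knob is at (325,259) and dish_50 at (545,100).

```bash
python3 - <<'E'
from h import *
o=get_obs();print(o['ee_pos'])
for n,u,v,z in [('50',325,259,.036),('d50',545,100,.014),('d50w8',331,1,.014)]:
    w=wpix('w9',u,v,z);print(n,w.round(4),(o['ee_rot'].T@(w-o['ee_pos'])).round(4))
E
```

```text
[0.47421181 0.01468085 0.10087025]
50 [0.4737 0.0152 0.036 ] [ 0.0006 -0.0005  0.0649]
d50 [0.5875 0.1282 0.014 ] [0.0934 0.1303 0.087 ]
d50w8 [0.4534 0.1574 0.014 ] [0.1442 0.0028 0.0869]
```

Emit:
step_arm(moves=[[[0,0,0],[0,0,0.5],0.6],[[0,0,0],[0,0,1],0.6],[[0,0,0],[0,0,1],0.6],[[0,0,0],[0,0,0.45],0.6],[[0,0,0],[0,0,0.15],0.6],[[0,0,0],[0,0,0],0.6],[[0,0,0],[0,0,0],0.05],[[0,0,0],[0,0,0],0.05]], squeeze=20)

```text
clock: 19.7
ee_pos: [0.4746, 0.0148, 0.0088]
ee_rot: [[-0.164, 0.987, 0.002], [0.987, 0.164, 0.001], [0.0, 0.002, -1.0]]
wrist_force: [-0.2, 1.3, -0.1]
grip_width: 0.023
grasp_force: 0.2
```

Emit:
step_arm(moves=[[[0,0,0],[0,0,0],0.05],[[0,0,0],[0,0,0],0.05],[[0,0,0],[0,0,0],0.05]])

```text
clock: 20.0
ee_pos: [0.4746, 0.0148, 0.0088]
ee_rot: [[-0.164, 0.987, 0.002], [0.987, 0.164, 0.001], [0.001, 0.002, -1.0]]
wrist_force: [-0.9, -0.6, 6.4]
grip_width: 0.0205
grasp_force: 20.9
```

Emit:
step_arm(moves=[[[0,0,0],[0,0,-0.4],0.05],[[0,0,0],[0,0,-0.9],0.05],[[0,0,0],[0,0,-1],0.05],[[0,0,0],[0,0,-0.7],0.05],[[0,0,0],[0,0,0],0.05]])

```text
clock: 20.5
ee_pos: [0.4756, 0.0149, 0.1013]
ee_rot: [[-0.163, 0.987, 0.005], [0.987, 0.163, 0.002], [0.001, 0.006, -1.0]]
wrist_force: [0.2, 0.4, -0.3]
grip_width: 0.0213
grasp_force: 20.2
```

Emit:
step_arm(moves=[[[0,0,0],[0.62,0.877,0],0.05],[[0,0,0],[0.62,0.877,0],0.05],[[0,0,0],[0.62,0.877,0],0.05],[[0,0,0],[0.62,0.877,0],0.05],[[0,0,0],[0.62,0.877,0],0.05],[[0,0,0],[0,0,0.8],0.05],[[0,0,0],[0,0,0],0.05],[[0,0,0],[0,0,0],0.05]])

```text
clock: 21.3
ee_pos: [0.5875, 0.127, 0.0735]
ee_rot: [[-0.163, 0.987, -0.002], [0.987, 0.163, -0.001], [-0.001, -0.002, -1.0]]
wrist_force: [0.3, -0.7, 0.0]
grip_width: 0.0207
grasp_force: 20.2
```

```bash
python3 - <<'E'
from h import *
o,p,d,T=wrist('w10');print(o['ee_pos'],o['wrist_force'],o['grip_width'])
E
```

```text
[0.58748149 0.12702904 0.07350112] [ 0.3014231  -0.65723423  0.00780412] 0.02069338572970227
```

View pics/w10.png

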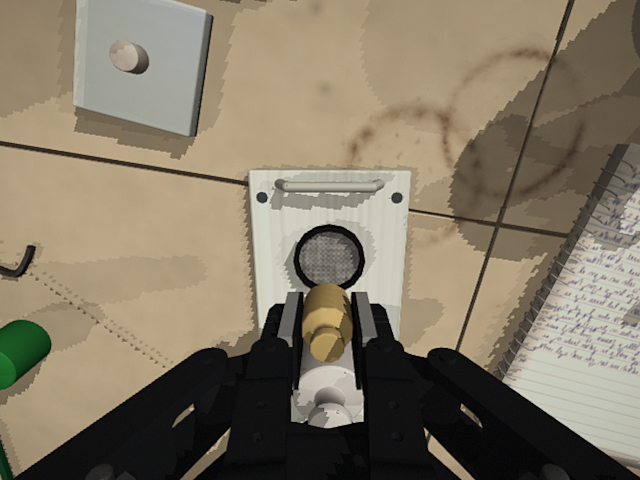

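The 50 is held. The dish_50 rim runs from 293 to 364 (centre u 328.5), with its top at v 225.

```bash
python3 - <<'E'
from h import *
o=get_obs();print(o['ee_pos'])
for n,u,v,z in [('d50rimtop',329,225,.014),('L',293,257,.014),('R',364,257,.014),('knobtop',327,346,.101)]:
    w=wpix('w10',u,v,z);print(n,w.round(4),(o['ee_rot'].T@(w-o['ee_pos'])).round(4))
E
```

```text
[0.58803443 0.12701334 0.07430497]
d50rimtop [0.5859 0.1506 0.014 ] [0.0236 0.0018 0.0603]
L [0.5679 0.1273 0.014 ] [ 0.0036 -0.0198  0.0603]
R [0.6099 0.1343 0.014 ] [0.0037 0.0228 0.0603]
knobtop [0.5885 0.1289 0.101 ] [ 0.0018  0.0008 -0.0267]
```

Emit:
step_arm(moves=[[[0,0,0],[0,0.02,0.6],0.05],[[0,0,0],[0,0,0.6],0.05],[[0,0,0],[0,0,0.4],0.05],[[0,0,0],[0,0,0.2],0.05],[[0,0,0],[0,0,0.02],0.05],[[0,0,0],[0,0,0],0.05],[[0,0,0],[0,0,0],0.05]])

```text
clock: 22.05
ee_pos: [0.5894, 0.1281, 0.02]
ee_rot: [[-0.164, 0.987, 0.001], [0.987, 0.164, 0.001], [0.0, 0.001, -1.0]]
wrist_force: [-0.3, -1.0, -0.4]
grip_width: 0.021
grasp_force: 20.2
```

Emit:
step_arm(moves=[[[0,0,0],[0,0,0.03],0.05],[[0,0,0],[0,0,0],0.05],[[0,0,0],[0,0,0],0.05]])

```text
clock: 22.35
ee_pos: [0.589, 0.128, 0.0185]
ee_rot: [[-0.164, 0.987, 0.0], [0.987, 0.164, 0.0], [0.0, 0.0, -1.0]]
wrist_force: [0.1, -0.4, -0.8]
grip_width: 0.021
grasp_force: 20.2
```

Emit:
step_arm(moves=[[[0,0,0],[0,0,0.03],0.05],[[0,0,0],[0,0,0],0.05],[[0,0,0],[0,0,0],0.05]])

```text
clock: 22.65
ee_pos: [0.5891, 0.1281, 0.0179]
ee_rot: [[-0.164, 0.987, 0.0], [0.987, 0.164, 0.0], [0.0, 0.0, -1.0]]
wrist_force: [-1.8, 0.1, 5.8]
grip_width: 0.021
grasp_force: 20.7
```

Contact, so I'll release, lift and back away toward +y for a final check with the top camera.

Emit:
step_arm(moves=[[[0,0,0],[0,0,-0.02],0.05],[[0,0,0],[0,0,0],0.45],[[0,0,0],[0,0,0],0.45],[[0,0,0],[0,0,0],0.45],[[0,0,0],[0,0,-0.8],0.45],[[0,0,0],[0,0,-1],0.45],[[0,0,0],[0,0,-1],0.45],[[0,0,0],[0,0,-1],0.45]])

```text
clock: 23.45
ee_pos: [0.5887, 0.1279, 0.1331]
ee_rot: [[-0.164, 0.987, -0.0], [0.987, 0.164, -0.0], [-0.0, -0.0, -1.0]]
wrist_force: [-0.9, 0.7, -0.5]
grip_width: 0.0385
grasp_force: 0.0
```

Emit:
step_arm(moves=[[[0,0,0],[0,-1,-1],0.45],[[0,0,0],[0,-1,-1],0.45],[[0,0,0],[0.6,-1,-1],0.45],[[0,0,0],[0.6,-1,0],0.45],[[0,0,0],[0.6,-1,0],0.45],[[0,0,0],[0,0,0],0.45],[[0,0,0],[0,0,0],0.45]])

```text
clock: 24.15
ee_pos: [0.4319, 0.157, 0.2223]
ee_rot: [[-0.165, 0.986, 0.001], [0.986, 0.165, 0.001], [0.001, 0.001, -1.0]]
wrist_force: [1.4, -0.2, 0.4]
grip_width: 0.0383
grasp_force: 0.0
```

```bash
python3 - <<'E'
from h import *
o=get_obs();print(o['ee_pos'],o['clock'])
t,d=grab_frame('top');w=wrist('w11')[1]
a=cv2.resize(t[165:260,215:415,::-1],None,fx=4,fy=3,interpolation=cv2.INTER_CUBIC)
s,_=grab_frame('side');b=cv2.resize(s[190:310,230:450,::-1],(800,300))
cv2.imwrite('pics/fin.png',np.vstack([a,b]))
E
```

```text
[0.43186805 0.15701142 0.22230954] 24.15
```

View pics/fin.png

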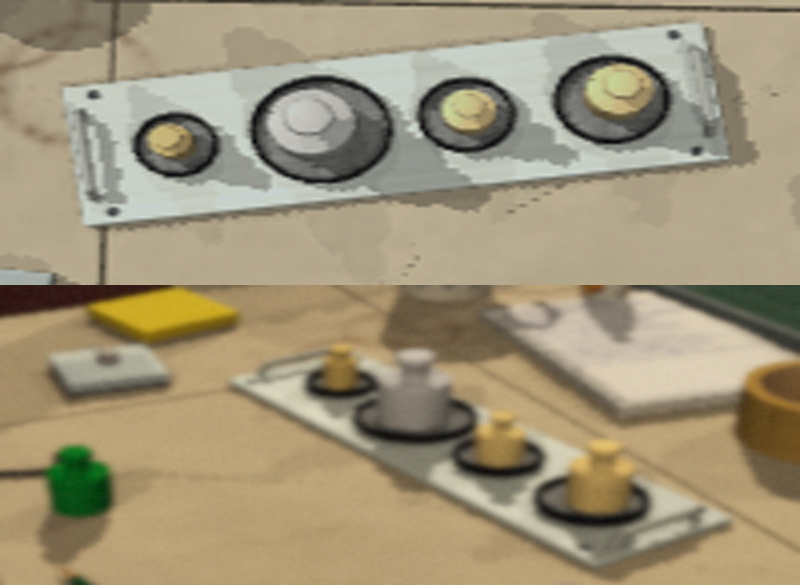

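All four stand upright in their dishes. I'll check the centring numerically: knobs at (169,138), (311,118), (470,110) and (625,84).

```bash
python3 - <<'E'
from h import *
f=lambda u,v,z:pix2world('top',u/4+215,v/3+165,z)
for n,k,h,d in [('50',(169,138),.045,(176,145)),('500',(311,118),.069,(321,129)),('100',(470,110),.049,(467,115)),('200',(625,84),.059,(612,99))]:
    print(n,((f(*k,h)-f(*d,.014))[:2]*1000).round(1))
E
```

```text
50 [ 0.5 -1. ]
500 [-0.9  1. ]
100 [-2.1 -1.3]
200 [ 2.3 -2.5]
```

All four are within about 3.5 mm of their dish centres, so I'm handing in.

```bash
python3 -c "
from plant import *
print(close_job())"
```

```text
the job is handed in; nothing more can be done
None
```

I put all four weights upright in their own dishes, each within about 3.5 mm of the dish centre by the top camera, left the sled alone, and handed the job in at about 24 s; `close_job()` returned no verdict.

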